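Make up two milk sampling kits

ROBOT

A 6-joint arm with a two-finger parallel gripper is mounted at the origin on a cart in front of the work surface, level with it; the furniture and walls round the work are solid. World frame = base frame: x ahead of the robot, y to its left, z up, the work surface at z = 0. Lengths are in mm, angles in rad, forces in N, time in s.
With the tool pointing down it reaches from about 275 to 725 mm from the base axis. Payload 15.9 kg.
Tool frame: the origin (TCP) lies on the centre line of the jaws, within the pads' length; the fingertips stand 19 mm ahead of it and the grasp point (between the pads) is the TCP; z points along the fingers, y is the line along which they close (so a half turn about z gives the same grasp; the last joint's range is limited). The gripper opens to 85 mm and grips with 20 to 120 N. Pads are 22 mm wide; open, the fingers measure 114 mm over their backs; the gripper's body (76 mm by 85 mm) begins 54 mm behind the grasp point. The pads swing forward as they close: fully open they stand 13 mm farther back than shut.
Start: joints at [1.333, 0.213, -0.034, 1.323, 0, 1.571], TCP at [117.777, 485.916, 250.306] pointing down, gripper open.
Joint ranges: [-2.98, 2.98], [-0.74, 1.72], [-1.14, 1.35], [-2.1, 2.04], [-1.57, 1.44], [-3.14, 3.14]. Speed limits (rad/s): [1.89, 1.89, 2.39, 2.57, 3.14, 3.14].

INTERFACE

Orientations are given as [roll, pitch, yaw] about the fixed x, y, z axes, in that order (R = Rz(yaw) Ry(pitch) Rx(roll)).
In Python, from workcell import robot gives the robot as it stands. The module is installed in compiled form; this text tells all that it offers.
- The arm moves only by the shell command python3 -m creep 'ROWS' [FORCE]. ROWS is JSON, a list of rows, each an object of numbers: "fingers": the opening, from -1 (shut) to 1 (fully open), so that 0 is half open; "tx", "ty", "tz": the shift along the world's x, y, z in m; "turn": the turn about the world's z in rad. A call has 1 to 20 rows; each row is the pose to reach, as a shift and turn from the pose commanded when the call began; what a row does not reach only later rows make up. A row lasts 1/8 s, in which the tool goes at most 62.5 mm and 10.7 degrees, less where a joint would pass 70% of its speed; a pose out of reach is approached as far as the arm can. A call with a gripper value outside its range is refused whole. The fingers move at their own pace and stop on an object; FORCE is the grip in N (left out, the last holds). Time passes only in rows, so rows that repeat a pose let the fingers close. It gives the time, the measured TCP pose, the force, the opening and the grip force at its end, in the units of the state.
- robot.get_state(): the state, without advancing time (a new reading comes with each control period).
- robot.camera(name): name is "side" or "top" or "wrist"; returns a dict with "img" (480x640x3 uint8, red, green, blue), "fx", "fy", "cx", "cy" (pixels), "origin" and "attitude" of the camera in the world; the wrist camera has in their place "T_tool_cam" (4x4, takes a point from camera to tool coordinates, whose origin is the TCP and whose axes are the flange's). Camera axes: x right, y down, z forward; pixel columns grow to the right and rows downward; lengths in mm; the calibration is good to about 2 mm. The wrist camera is an equidistant fisheye: a pixel r from the principal point sees the ray r / f radians off the axis. A picture is of the moment at which its call begins: read the wrist's pose just before it. There is no depth.
- robot.finish_job(): hands the job in; it is judged then, once.
Trained networks look in a picture, given as the dict that the camera call returned (one of the last four; its "shot" number tells which), for a name from the list of things; names that differ only in an ending like _2 or _b are one class to them, and where a whole thing is asked for, a point or a joint stands for the part that bears it (a point fixed in the world has none). Each returns a list of dicts, best first, with "conf" (0 to 1); they miss things now and then, are a little off and sometimes report something else, mostly with a low value. They report only what shows in the picture. A call takes as long as a camera call. They do not tell look-alikes from the thing itself.
- robot.boxes_of(name, picture): "location" ([column, row] in pixels, amid what is visible of it).
- robot.mark_of(name, picture): "location" ([column, row] in pixels: a listed point, or the origin of a listed thing).
The state is a dict: "t": time; "joint_positions": joint angles; "joint_vel": joint speeds; "joint_torque": joint torques, N m; "tcp_pos": TCP position; "tool_rot": TCP orientation; "wrist_force": force on the tool from outside, world axes, zero at the start; "wrist_torque": the same for the moment, N m; "finger_gap": finger opening in mm; "gripper_force": force on a finger pad.
Only numpy, scipy, OpenCV 4.12 (cv2) and the standard library are available. Lean on these libraries where they do the work, as an engineer would, in place of code of your own. Each camera call takes 0.05 s, during which the arm holds its last target. There are 200 camera calls.

TASK

Make up the two sampling kits for the farm round from the stock on the bench: the larger tray gets the capped milk bottle in its big cell and one small vial in each of its two small cells; the smaller tray gets the sample cup in its big cell and one small vial in its one small cell. Everything must stand upright on the floor of its cell; set the glass bottle down gently without dropping it, and knock nothing over. The funnel, the petri dish and the marker pen are not part of the kits: leave them where they are.

Things in the scene. Friction and masses are not known exactly. Their poses are not given: they have to be found in the camera images.
- milk_bottle: Clear glass milk sample bottle, cream-white contents, white push cap; 74 mm in diameter, 136 mm tall, 0.31 kg. The cap, 53 mm in diameter, runs from 108 to 136 mm above the underside; the body is too wide for many grippers. The only such bottle here. Origin: centre of its underside, z up.
- sample_cup: Tapered lilac plastic sample cup, open at the top, with a dark rim: 49 mm in diameter over the rim, 36 mm at the foot, 64 mm tall, 0.03 kg. Stands mouth up. Origin: centre of its underside, z up.
- vial_a: One of three identical small screw vials with white cap, 17 mm in diameter, 52 mm tall, 0.02 kg, standing upright. The three are interchangeable. Origin: centre of its underside, z up.
- vial_b: One of three identical small screw vials with white cap, 17 mm in diameter, 52 mm tall, 0.02 kg, standing upright. The three are interchangeable. Origin: centre of its underside, z up.
- vial_c: One of three identical small screw vials with white cap, 17 mm in diameter, 52 mm tall, 0.02 kg, standing upright. The three are interchangeable. Origin: centre of its underside, z up.
- bottle_tray: Larger white kit tray, three cells, 96 x 135 mm (x by y of its frame), fixed. Walls and dividers 3 mm thick, 28 mm high; cell floors 3 mm above its underside. Big cell 90 x 90 mm, centre at x = 0, y = +19.5 mm; two small cells 43.5 mm (x) by 36 mm (y), centres at x = -23.25 and +23.25 mm, y = -46.5 mm. Origin: centre of its underside, z up.
- cup_tray: Smaller white kit tray, two cells, 70 x 109 mm (x by y of its frame), fixed. Walls 3 mm thick, 28 mm high; cell floors 3 mm above its underside. Big cell 64 x 64 mm, centre at x = 0, y = +19.5 mm; small cell 36 x 36 mm, centre at x = -14, y = -34 mm; the corner beside it (x over 4, y below -12.5 mm) is closed, level with the wall tops. Origin: centre of its underside, z up.
- funnel: Bystander: small clear funnel standing on its rim, stem up, 69 mm in diameter, 90 mm tall. Origin: centre of its underside.
- petri_dish: Bystander: clear glass petri dish, 60 mm in diameter, 13 mm tall. Origin: centre of its underside.
- marker_pen: Bystander: black and white marker pen lying on the bench, 135 mm long (along its y axis), 17 mm thick. Origin: centre of its underside.
Mind the look-alikes: they are no part of the job. What is shaped like the bottle_tray but blue is not meant.

How it is judged:
By the outcome, as a careful person would: the job done as asked, in the order asked, and still so for the second after the job is handed in, with the robot touching nothing.
It also fails if it takes over 102 s, if anything falls off the work surface, if the arm or the gripper's body presses on something with over 40 N, if the wrist force passes 120 N, or if a joint passes its speed limit or range.

## Working session

There is one attempt and no reset: what is moved stays moved. The work goes in short steps, Python scripts to look and compute and a shell command to move; the robot and the scene stay as the last step left them, time stands still between calls to the robot, and variables do not carry over. Pictures are saved under pics/ and viewed, at most 17 in all, crops included, and the job is handed in when it is done.

```bash
mkdir -p pics
cat > h.py <<'E'
import numpy as np, cv2
from workcell import robot
from scipy.spatial.transform import Rotation as R
def ray(c,px):
    p=np.array(px,float)
    return np.array([(p[0]-c['cx'])/c['fx'],(p[1]-c['cy'])/c['fy'],1.])
def Rm(a):
    a=np.array(a,float)
    return a if a.shape==(3,3) else R.from_euler('xyz',a).as_matrix()
def ground(c,px,z=0):
    d=Rm(c['attitude'])@ray(c,px); o=np.array(c['origin'],float)
    return o+d*(z-o[2])/d[2]
def save(c,n,crop=None,s=1):
    im=c['img'][:,:,::-1]
    if crop: x0,y0,x1,y1=crop; im=im[y0:y1,x0:x1]
    cv2.imwrite('pics/'+n,cv2.resize(im,None,fx=s,fy=s,interpolation=cv2.INTER_CUBIC))
E
python3 - <<'E'
from h import *
np.set_printoptions(precision=1,suppress=True)
for n in ['top','side']:
    c=robot.camera(n); save(c,n+'.png'); print(n,c['origin'],c['attitude'],c['fx'],c['cx'],c['cy'])
    for k in ['milk_bottle','sample_cup','vial_a','bottle_tray','cup_tray','funnel','petri_dish','marker_pen']:
        print(k,[(np.round(d['location']),round(d['conf'],2),ground(c,d['location'])[:2]) for d in robot.mark_of(k,c)])
print(robot.get_state())
E
```

```text
top [ 464.6   92.  1349.4] [-3.  -0.  -1.6] 489.7576219119631 324.65103527046386 241.2252731564636
milk_bottle [(array([276., 221.]), 0.56, array([657.8, 207.4]))]
sample_cup [(array([470., 266.]), 0.65, array([ 537.5, -330.7]))]
vial_a [(array([428., 224.]), 0.54, array([ 653.7, -215.5])), (array([378., 171.]), 0.53, array([802.2, -77.3])), (array([348., 224.]), 0.51, array([653. ,   7.8]))]
bottle_tray [(array([222., 323.]), 0.94, array([378.1, 349.9])), (array([452., 322.]), 0.89, array([ 382.1, -277.3])), (array([147., 274.]), 0.71, array([511.2, 558.6])), (array([307., 281.]), 0.56, array([492.2, 120.8])), (array([389., 274.]), 0.26, array([ 515. , -106.9]))]
cup_tray [(array([389., 273.]), 0.83, array([ 516.4, -106.9]))]
funnel [(array([314., 174.]), 0.78, array([793.2, 103.7])), (array([208., 206.]), 0.18, array([700.9, 396.4]))]
petri_dish [(array([382., 171.]), 0.81, array([804.3, -87.2]))]
marker_pen [(array([207., 202.]), 0.59, array([710.4, 400.8]))]
side [ 206.8 -738.2  655.6] [-2.2 -0.  -0.4] 449.96483164689323 321.1907696675542 236.75473522221117
milk_bottle [(array([3
[... 458 characters left out ...]
 215.]), 0.78, array([385.2, 351.5])), (array([275., 248.]), 0.6, array([497.2, 135.4]))]
cup_tray []
funnel [(array([386., 226.]), 0.7, array([804.7, 112.7]))]
petri_dish [(array([427., 267.]), 0.68, array([800.9, -81.1]))]
marker_pen [(array([310., 188.]), 0.68, array([703.5, 391.9]))]
{'t': 0.9, 'joint_positions': array([ 1.3,  0.2, -0. ,  1.3,  0. ,  1.6]), 'joint_vel': array([ 0.,  0., -0., -0.,  0., -0.]), 'joint_torque': array([ -0. , -68.6,  48.7,   0. ,  -0. ,   0. ]), 'tcp_pos': array([117.8, 485.9, 250.3]), 'tool_rot': array([ 3.1, -0. ,  2.9]), 'wrist_force': array([-0.1,  0.2, -0.5]), 'wrist_torque': array([ 0. , -0.1,  0. ]), 'gripper_force': 0.0, 'finger_gap': 85.214706106008}
```

View pics/top.png

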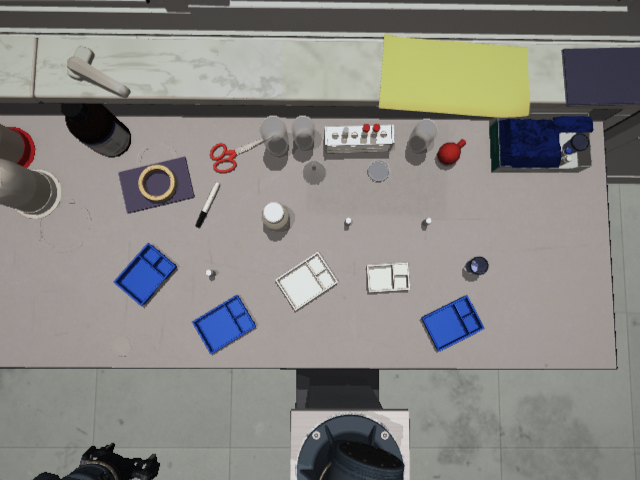

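View pics/side.png

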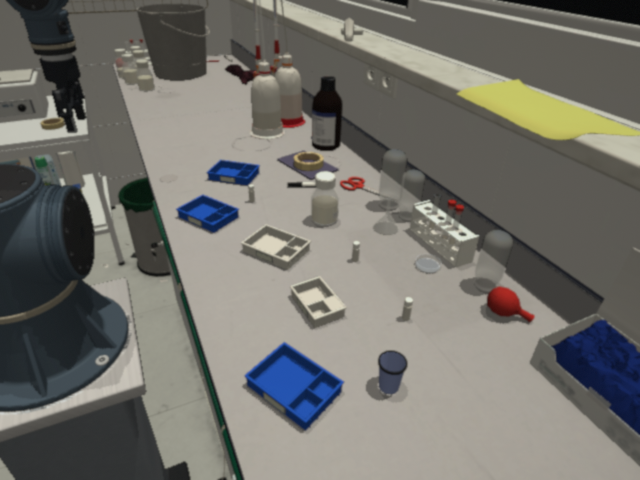

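The top view shows the white three-cell tray at (307,281), the white two-cell tray at (388,277), the bottle at (275,216), the cup at (476,266) and the vials at (348,222), (427,222) and (211,273). The blue trays at (146,274), (225,323) and (452,323) are look-alikes. The bottle_tray is the white one at (307,281), and there is only one bottle and one cup. I'll confirm that in a crop and measure the trays there.

Run:
```python
from h import *
np.set_printoptions(precision=1,suppress=True)
c=robot.camera('top'); save(c,'crop.png',(195,195,495,345),2.6)
im=c['img'].astype(int)
hsv=cv2.cvtColor(c['img'],cv2.COLOR_RGB2HSV)
print(im[300,300],im[281,295],im[250,340])
for name,(x0,y0,x1,y1) in dict(bt=(270,248,342,316),ct=(360,255,415,300)).items():
    sub=c['img'][y0:y1,x0:x1]; m=((sub.min(2)>185)).astype(np.uint8)
    m=cv2.morphologyEx(m,cv2.MORPH_CLOSE,np.ones((5,5)))
    cs=max(cv2.findContours(m,0,2)[0],key=cv2.contourArea)
    h=cv2.convexHull(cs)[:,0]+[x0,y0]
    P=np.array([ground(c,p,28)[:2] for p in h],np.float32)
    r=cv2.minAreaRect(P); print(name,r,cv2.boxPoints(r).tolist())
t=c; s=robot.camera('side')
def tri(a,b):
    o1,o2=[np.array(k['origin'],float) for k in (t,s)]
    d1=Rm(t['attitude'])@ray(t,a); d2=Rm(s['attitude'])@ray(s,b)
    l=np.linalg.lstsq(np.c_[d1,-d2],o2-o1,rcond=None)[0]; p,q=o1+l[0]*d1,o2+l[1]*d2
    return (p+q)/2,p-q
for n,k in [('vial_a',t),('vial_a',s)]:
    print([np.round(d['location'],1) for d in robot.boxes_of(n,k)])
for n in ['milk_bottle','sample_cup']:
    a=robot.boxes_of(n,t)[0]['location'];b=robot.boxes_of(n,s)[0]['location']; print(n,a,b,tri(a,b))
```

```text
[221 225 224] [221 226 224] [166 158 155]
bt ((494.09552001953125, 121.63351440429688), (98.3358383178711, 136.76817321777344), 33.74992752075195) [[415.2217712402344, 151.1766815185547], [491.2059326171875, 37.45800018310547], [572.96923828125, 92.09034729003906], [496.985107421875, 205.80902099609375]]
ct ((504.44708251953125, -98.83950805664062), (71.9505844116211, 110.8687744140625), 4.0585222244262695) [[464.63861083984375, -46.090301513671875], [472.48541259765625, -156.68104553222656], [544.2555541992188, -151.58871459960938], [536.4087524414062, -40.99797058105469]]
[array([347.6, 219.1]), array([428.8, 222.7]), array([213.8, 272. ])]
[array([353.8, 253. ]), array([408.3, 306.1]), array([249.5, 192.1])]
milk_bottle [274.3, 217.8] [324.1, 200.6] (array([660.5, 206. ,  61.9]), array([-3.8,  1.6, -0.4]))
sample_cup [475.9, 266.2] [389.2, 369.9] (array([ 533.9, -333. ,   42.9]), array([ 0.5, -0.3,  0.1]))
```

View pics/crop.png

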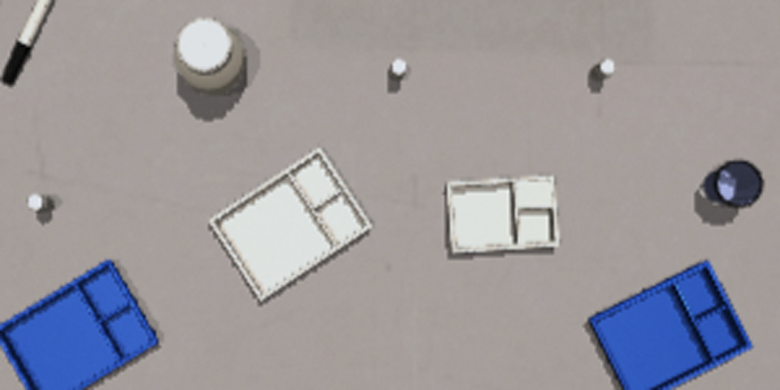

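The crop confirms the white three-cell tray: big cell lower left, its small cells at crop (316,183) and (341,215). It also shows the two-cell tray at (500,215), its closed corner upper right, and the vials at (399,68), (606,68) and (36,203). Next I'll fix the vial positions.

```bash
cat >> h.py <<'E'
def tri(t,s,a,b):
    o1,o2=[np.array(k['origin'],float) for k in (t,s)]
    d1=Rm(t['attitude'])@ray(t,a); d2=Rm(s['attitude'])@ray(s,b)
    l=np.linalg.lstsq(np.c_[d1,-d2],o2-o1,rcond=None)[0]; p,q=o1+l[0]*d1,o2+l[1]*d2
    return (p+q)/2,p-q
def cap(c,p,w=9):
    x,y=np.round(p).astype(int); sub=c['img'][y-w:y+w+1,x-w:x+w+1]
    m=(sub.min(2)>190)&(np.ptp(sub.astype(int),2)<30) if False else (sub.min(2)>195)
    ys,xs=np.nonzero(m); return (np.array([xs.mean()+x-w,ys.mean()+y-w]),m.sum()) if len(xs) else (np.array(p),0)
E
python3 - <<'E'
from h import *
np.set_printoptions(precision=1,suppress=True)
t=robot.camera('top');s=robot.camera('side')
for a,b in [((347.6,220),(353.8,245)),((428.8,221),(408.3,300)),((212,272),(250.5,188))]:
    ca,na=cap(t,a);cb,nb=cap(s,b)
    print(ca,na,cb,nb,tri(t,s,ca,cb),ground(t,ca,48)[:2],ground(s,cb,46)[:2])
a,na=cap(t,(274,215),16); print('cap',a,na,ground(t,a,136))
E
```

```text
[348. 220.] 21 [356.3 242.4] 7 (array([655.4,  10.6,  52.8]), array([ 0., -0.,  0.])) [656.1  10.3] [660.5  19.1]
[428.4 220.2] 19 [408.5 299.1] 17 (array([ 656.5, -205.2,   53.2]), array([-0.5,  0.2, -0.1])) [ 657.  -206.3] [ 662.2 -198.9]
[208.  272.2] 23 [250.5 188. ] 0 (array([513.6, 382.1,  43.6]), array([ 1.6, -0.5, -0. ])) [514.2 380.9] [511.6 378. ]
cap [273.  211.6] 286 [663.2 203.6 136. ]
```

```bash
python3 -m creep '[{"tx":0.06,"ty":-0.015,"fingers":0},{"tx":0.12,"ty":-0.03,"fingers":0},{"tx":0.18,"ty":-0.045,"fingers":0},{"tx":0.24,"ty":-0.06,"fingers":0},{"tx":0.30,"ty":-0.08,"tz":-0.03,"fingers":0},{"tx":0.36,"ty":-0.095,"tz":-0.06,"fingers":0},{"tx":0.396,"ty":-0.105,"tz":-0.09,"fingers":0},{"tx":0.396,"ty":-0.105,"tz":-0.10,"fingers":0},{"tx":0.396,"ty":-0.105,"tz":-0.10,"fingers":0},{"tx":0.396,"ty":-0.105,"tz":-0.10,"fingers":0}]' 25
cat >> h.py <<'E'
def wray(c,st,px):
    f=c['fx']; dx,dy=px[0]-c['cx'],px[1]-c['cy']; r=np.hypot(dx,dy); th=r/f
    d=np.array([np.sin(th)*dx/r,np.sin(th)*dy/r,np.cos(th)])
    T=np.array(c['T_tool_cam'],float); W=np.eye(4); W[:3,:3]=R.from_euler('xyz',st['tool_rot']).as_matrix(); W[:3,3]=st['tcp_pos']
    M=W@T; return M[:3,3],M[:3,:3]@d
def wground(c,st,px,z):
    o,d=wray(c,st,px); return (o+d*(z-o[2])/d[2])[:2]
def wpix(c,st,P):
    T=np.array(c['T_tool_cam'],float); W=np.eye(4); W[:3,:3]=R.from_euler('xyz',st['tool_rot']).as_matrix(); W[:3,3]=st['tcp_pos']
    q=np.linalg.inv(W@T)@np.r_[P,1]; r=np.hypot(q[0],q[1]); th=np.arctan2(r,q[2])
    return np.array([c['cx'],c['cy']])+c['fx']*th*q[:2]/r
E
python3 - <<'E'
from h import *
np.set_printoptions(precision=1,suppress=True)
st=robot.get_state(); c=robot.camera('wrist'); print(st['joint_positions'],st['tcp_pos'],st['tool_rot'])
for d in robot.mark_of('vial_a',c): print(d, wground(c,st,d['location'],0))
p=wpix(c,st,[514,380.5,52]);print('pred',p, wpix(c,st,[514,380.5,0]))
cv2.circle(c['img'],tuple(int(v) for v in p),4,(255,0,0),1)
save(c,'w1.png')
E
```

```text
[ 1.3  0.2 -0.   1.3  0.   1.6] [117.8 485.9 250.3] [-3.1 -0.   2.9]
pred [314.  487.5] [314.5 461.4]schema error: expected keys fingers, tx, ty, tz, turn
```

View pics/w1.png

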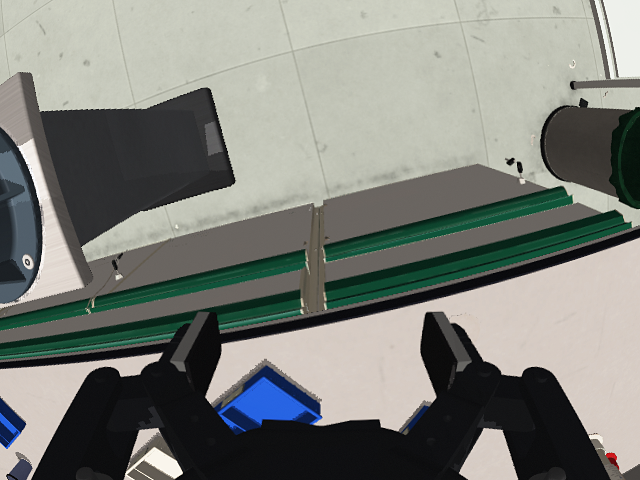

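The rows need every key. The picture is from the start pose, so no vial shows; the fingertips are at about (210,320) and (432,320).

```bash
python3 -m creep '[{"tx":0.06,"ty":-0.015,"tz":0,"turn":0,"fingers":0},{"tx":0.12,"ty":-0.03,"tz":0,"turn":0,"fingers":0},{"tx":0.18,"ty":-0.045,"tz":0,"turn":0,"fingers":0},{"tx":0.24,"ty":-0.06,"tz":0,"turn":0,"fingers":0},{"tx":0.30,"ty":-0.08,"tz":-0.03,"turn":0,"fingers":0},{"tx":0.36,"ty":-0.095,"tz":-0.06,"turn":0,"fingers":0},{"tx":0.396,"ty":-0.105,"tz":-0.09,"turn":0,"fingers":0},{"tx":0.396,"ty":-0.105,"tz":-0.10,"turn":0,"fingers":0},{"tx":0.396,"ty":-0.105,"tz":-0.10,"turn":0,"fingers":0},{"tx":0.396,"ty":-0.105,"tz":-0.10,"turn":0,"fingers":0}]' 25
python3 - <<'E'
from h import *
np.set_printoptions(precision=2,suppress=True)
st=robot.get_state(); c=robot.camera('wrist'); print(st['joint_positions'],st['tcp_pos'],st['tool_rot'],st['finger_gap'])
for d in robot.mark_of('vial_a',c): print(d, wground(c,st,d['location'],0))
p=wpix(c,st,[514,380.5,52]);print('pred',p, wpix(c,st,[514,380.5,0]))
cv2.circle(c['img'],tuple(int(v) for v in p),4,(255,0,0),1)
save(c,'w2.png')
E
```

```text
t: 2.75
tcp_pos: [513.2, 381.8, 151.7]
tool_rot: [3.14, 0.001, 2.905]
wrist_force: [-0.4, 0.3, 0.1]
finger_gap: 42.9
gripper_force: 0.0
[0.64 0.53 0.18 1.22 0.   0.88] [513.25 381.78 151.67] [3.14 0.   2.91] 42.91648525755805
{'location': [59.0, 401.3], 'conf': 0.92} [656.32   4.1 ]
{'location': [316.6, 233.2], 'conf': 0.75} [517.18 377.66]
pred [318.96 251.93] [319.19 228.61]
```

View pics/w2.png

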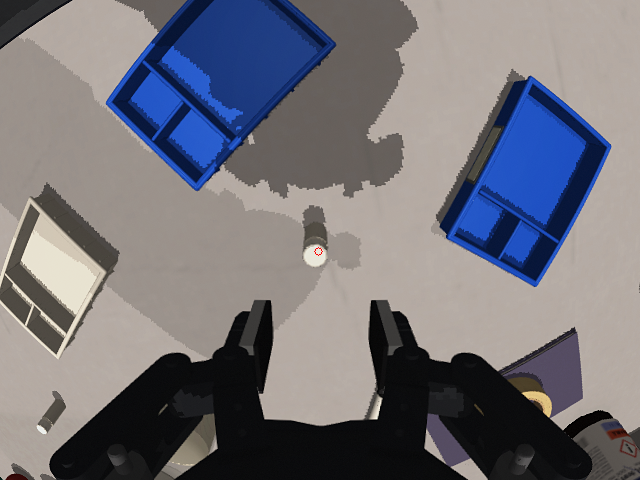

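The vial cap shows at (315,255), close to the predicted (319,252). I'll refine from that.

Run:
```python
from h import *
st=robot.get_state(); c=robot.camera('wrist')
print(wground(c,st,(315,256),52), wground(c,st,(315,237),0), st['tcp_pos'])
```

```text
[516.30216158 377.37480177] [520.08966915 375.74286664] [513.36089644 381.80531526 151.72572065]
```

```bash
python3 -m creep '[{"tx":0.002,"ty":-0.002,"tz":-0.05,"turn":0,"fingers":0},{"tx":0.002,"ty":-0.002,"tz":-0.08,"turn":0,"fingers":0},{"tx":0.002,"ty":-0.002,"tz":-0.104,"turn":0,"fingers":0},{"tx":0.002,"ty":-0.002,"tz":-0.104,"turn":0,"fingers":0},{"tx":0.002,"ty":-0.002,"tz":-0.104,"turn":0,"fingers":-0.8},{"tx":0.002,"ty":-0.002,"tz":-0.104,"turn":0,"fingers":-0.8},{"tx":0.002,"ty":-0.002,"tz":-0.104,"turn":0,"fingers":-0.8},{"tx":0.002,"ty":-0.002,"tz":-0.104,"turn":0,"fingers":-0.8},{"tx":0.002,"ty":-0.002,"tz":-0.08,"turn":0,"fingers":-0.8},{"tx":0.002,"ty":-0.002,"tz":-0.04,"turn":0,"fingers":-0.8},{"tx":0.002,"ty":-0.002,"tz":-0.03,"turn":0,"fingers":-0.8}]' 25
```

```text
t: 4.28
tcp_pos: [517.0, 379.8, 123.7]
tool_rot: [3.138, 0.003, 2.904]
wrist_force: [0.2, 0.2, -0.3]
finger_gap: 15.8
gripper_force: 25.0
```

```bash
python3 -m creep '[{"tx":0.005,"ty":-0.06,"tz":0,"turn":0,"fingers":-0.8},{"tx":0.010,"ty":-0.12,"tz":0,"turn":0,"fingers":-0.8},{"tx":0.015,"ty":-0.18,"tz":0,"turn":0,"fingers":-0.8},{"tx":0.020,"ty":-0.24,"tz":0,"turn":0,"fingers":-0.8},{"tx":0.023,"ty":-0.275,"tz":0,"turn":0,"fingers":-0.8},{"tx":0.0235,"ty":-0.283,"tz":0,"turn":0,"fingers":-0.8},{"tx":0.0235,"ty":-0.283,"tz":0,"turn":0,"fingers":-0.8},{"tx":0.0235,"ty":-0.283,"tz":0,"turn":0,"fingers":-0.8}]' 25
cat >> h.py <<'E'
def tray(cx,cy,yaw,pts):
    a=np.radians(yaw); M=np.array([[np.cos(a),-np.sin(a)],[np.sin(a),np.cos(a)]])
    return [np.array([cx,cy])+M@np.array(p) for p in pts]
BT=(494.1,121.6,33.75); CT=(504.4,-98.8,4.06)
E
python3 - <<'E'
from h import *
st=robot.get_state(); c=robot.camera('wrist'); print(st['joint_positions'].round(2),st['tcp_pos'])
for T,(hx,hy) in ((BT,(48,67.5)),(CT,(35,54.5))):
    q=[wpix(c,st,[*p,28]) for p in tray(*T,[(hx,hy),(-hx,hy),(-hx,-hy),(hx,-hy)])]; print(np.round(q))
    cv2.polylines(c['img'],[np.array(q).round().astype(int)],True,(255,0,0),1)
p=wpix(c,st,[539.2,95.8,3]); cv2.circle(c['img'],tuple(int(v) for v in p),3,(0,0,255),1)
save(c,'w3.png')
E
```

```text
t: 5.28
tcp_pos: [539.2, 97.0, 120.2]
tool_rot: [3.141, -0.0, 2.905]
wrist_force: [0.4, 0.4, -0.4]
finger_gap: 16.1
gripper_force: 25.0
[ 0.18  0.37 -0.16  1.04  0.    0.41] [539.21791317  96.96641967 120.23789998]
[[474. 153.]
 [363.  38.]
 [211. 205.]
 [325. 301.]]
[[131. 291.]
 [ 91. 201.]
 [  6. 246.]
 [ 42. 319.]]
```

View pics/w3.png

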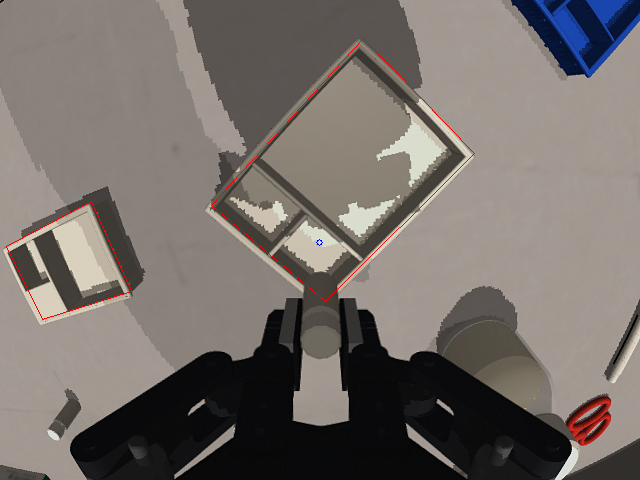

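The overlay fits both trays to within about 3 px. The vial hangs at (322,330) over its cell at (319,242). Lowering it now.

```bash
python3 -m creep '[{"tx":0,"ty":0,"tz":-0.04,"turn":0,"fingers":-0.8},{"tx":0,"ty":0,"tz":-0.06,"turn":0,"fingers":-0.8},{"tx":0,"ty":0,"tz":-0.068,"turn":0,"fingers":-0.8},{"tx":0,"ty":0,"tz":-0.0705,"turn":0,"fingers":-0.8},{"tx":0,"ty":0,"tz":-0.0705,"turn":0,"fingers":-0.8},{"tx":0,"ty":0,"tz":-0.0705,"turn":0,"fingers":-0.8},{"tx":0,"ty":0,"tz":-0.0705,"turn":0,"fingers":-0.3},{"tx":0,"ty":0,"tz":-0.0705,"turn":0,"fingers":-0.3},{"tx":0,"ty":0,"tz":-0.0705,"turn":0,"fingers":-0.3},{"tx":0,"ty":0,"tz":-0.05,"turn":0,"fingers":-0.3},{"tx":0,"ty":0,"tz":-0.01,"turn":0,"fingers":-0.3},{"tx":0.03,"ty":-0.02,"tz":0.02,"turn":0,"fingers":-0.1},{"tx":0.08,"ty":-0.05,"tz":0.03,"turn":0,"fingers":0},{"tx":0.116,"ty":-0.086,"tz":0.03,"turn":0,"fingers":0},{"tx":0.116,"ty":-0.086,"tz":0.03,"turn":0,"fingers":0},{"tx":0.116,"ty":-0.086,"tz":0.03,"turn":0,"fingers":0}]' 25
python3 - <<'E'
from h import *
st=robot.get_state(); c=robot.camera('wrist')
for d in robot.mark_of('vial_a',c): print(d, wground(c,st,d['location'],0),wground(c,st,d['location'],3))
p=wpix(c,st,[655.5,10,52]); cv2.circle(c['img'],tuple(int(v) for v in p),4,(255,0,0),1)
save(c,'w4.png')
E
```

```text
t: 7.32
tcp_pos: [654.8, 10.1, 149.9]
tool_rot: [-3.142, -0.001, 2.904]
wrist_force: [-1.0, 0.1, -0.5]
finger_gap: 42.6
gripper_force: 0.0
{'location': [398.0, 54.6], 'conf': 0.93} [538.19132857  96.2056115 ] [538.58864536  95.47715527]
{'location': [92.4, 289.8], 'conf': 0.89} [ 661.52620546 -215.26460165] [ 660.57923578 -212.5981934 ]
{'location': [319.4, 229.8], 'conf': 0.75} [655.68543678   8.77106034] [654.80212847   8.99559556]
{'location': [139.4, 85.1], 'conf': 0.7} [ 506.51271039 -100.05463528] [507.25530776 -98.64395617]
```

View pics/w4.png

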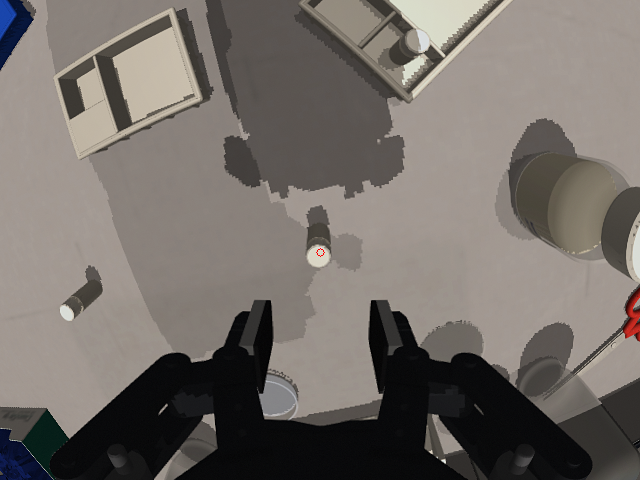

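The first vial stands in its cell at (405,45). The next one is at (318,252), under the jaws.

```bash
python3 -m creep '[{"tx":0,"ty":-0.001,"tz":-0.05,"turn":0,"fingers":0},{"tx":0,"ty":-0.001,"tz":-0.08,"turn":0,"fingers":0},{"tx":0,"ty":-0.001,"tz":-0.104,"turn":0,"fingers":0},{"tx":0,"ty":-0.001,"tz":-0.104,"turn":0,"fingers":0},{"tx":0,"ty":-0.001,"tz":-0.104,"turn":0,"fingers":-0.8},{"tx":0,"ty":-0.001,"tz":-0.104,"turn":0,"fingers":-0.8},{"tx":0,"ty":-0.001,"tz":-0.104,"turn":0,"fingers":-0.8},{"tx":0,"ty":-0.001,"tz":-0.104,"turn":0,"fingers":-0.8},{"tx":0,"ty":-0.001,"tz":-0.08,"turn":0,"fingers":-0.8},{"tx":-0.01,"ty":0.003,"tz":-0.03,"turn":0,"fingers":-0.8},{"tx":-0.05,"ty":0.02,"tz":-0.02,"turn":0,"fingers":-0.8},{"tx":-0.10,"ty":0.04,"tz":-0.02,"turn":0,"fingers":-0.8},{"tx":-0.145,"ty":0.056,"tz":-0.03,"turn":0,"fingers":-0.8},{"tx":-0.155,"ty":0.060,"tz":-0.03,"turn":0,"fingers":-0.8},{"tx":-0.155,"ty":0.060,"tz":-0.03,"turn":0,"fingers":-0.8},{"tx":-0.155,"ty":0.060,"tz":-0.03,"turn":0,"fingers":-0.8}]' 25
```

```text
t: 9.43
tcp_pos: [501.6, 69.7, 120.8]
tool_rot: [3.141, 0.001, 2.903]
wrist_force: [0.3, 0.5, -0.8]
finger_gap: 15.9
gripper_force: 25.3
```

```bash
python3 -m creep '[{"tx":0,"ty":0,"tz":-0.04,"turn":0,"fingers":-0.8},{"tx":0,"ty":0,"tz":-0.06,"turn":0,"fingers":-0.8},{"tx":0,"ty":0,"tz":-0.068,"turn":0,"fingers":-0.8},{"tx":0,"ty":0,"tz":-0.0705,"turn":0,"fingers":-0.8},{"tx":0,"ty":0,"tz":-0.0705,"turn":0,"fingers":-0.8},{"tx":0,"ty":0,"tz":-0.0705,"turn":0,"fingers":-0.8},{"tx":0,"ty":0,"tz":-0.0705,"turn":0,"fingers":-0.4},{"tx":0,"ty":0,"tz":-0.0705,"turn":0,"fingers":-0.4},{"tx":0,"ty":0,"tz":-0.0705,"turn":0,"fingers":-0.4},{"tx":0,"ty":0,"tz":-0.05,"turn":0,"fingers":-0.4},{"tx":0,"ty":0,"tz":-0.01,"turn":0,"fingers":-0.4},{"tx":0.02,"ty":-0.035,"tz":0.02,"turn":0,"fingers":-0.1},{"tx":0.05,"ty":-0.085,"tz":0.03,"turn":0,"fingers":0},{"tx":0.08,"ty":-0.14,"tz":0.03,"turn":0,"fingers":0},{"tx":0.11,"ty":-0.195,"tz":0.03,"turn":0,"fingers":0},{"tx":0.14,"ty":-0.25,"tz":0.03,"turn":0,"fingers":0},{"tx":0.157,"ty":-0.277,"tz":0.03,"turn":0,"fingers":0},{"tx":0.157,"ty":-0.277,"tz":0.03,"turn":0,"fingers":0},{"tx":0.157,"ty":-0.277,"tz":0.03,"turn":0,"fingers":0}]' 25
python3 - <<'E'
from h import *
st=robot.get_state(); c=robot.camera('wrist'); print(st['joint_positions'].round(2))
for d in robot.mark_of('vial_a',c): print(d, wground(c,st,d['location'],0))
p=wpix(c,st,[657,-206,52]); cv2.circle(c['img'],tuple(int(v) for v in p),4,(255,0,0),1); print(p)
save(c,'w5.png')
E
```

```text
t: 11.8
tcp_pos: [657.1, -206.7, 150.0]
tool_rot: [3.141, -0.001, 2.904]
wrist_force: [-0.2, -0.5, -0.2]
finger_gap: 42.6
gripper_force: 0.0
[-0.3   0.65  0.37  1.29  0.   -0.07]
{'location': [614.6, 34.2], 'conf': 0.87} [535.69633756  98.7779857 ]
{'location': [319.2, 231.4], 'conf': 0.84} [ 659.278531   -208.48106695]
[321.81661326 251.20314725]
```

View pics/w5.png

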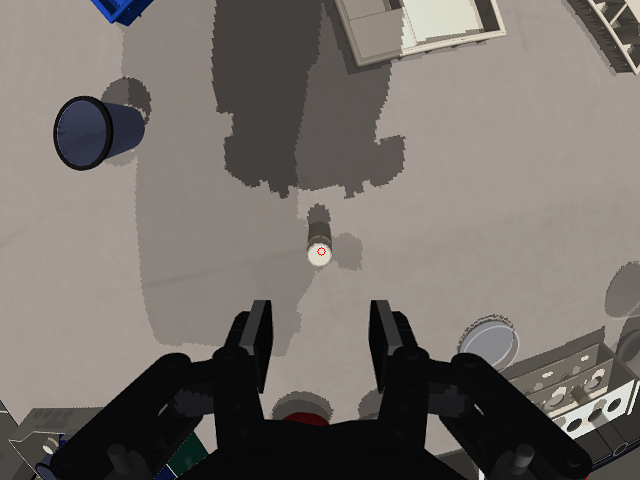

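The last vial is at (319,253), under the jaws, and the cup is at (85,132).

```bash
python3 -m creep '[{"tx":0.001,"ty":0,"tz":-0.05,"turn":0,"fingers":0},{"tx":0.001,"ty":0,"tz":-0.08,"turn":0,"fingers":0},{"tx":0.001,"ty":0,"tz":-0.104,"turn":0,"fingers":0},{"tx":0.001,"ty":0,"tz":-0.104,"turn":0,"fingers":0},{"tx":0.001,"ty":0,"tz":-0.104,"turn":0,"fingers":-0.8},{"tx":0.001,"ty":0,"tz":-0.104,"turn":0,"fingers":-0.8},{"tx":0.001,"ty":0,"tz":-0.104,"turn":0,"fingers":-0.8},{"tx":0.001,"ty":0,"tz":-0.104,"turn":0,"fingers":-0.8},{"tx":0.001,"ty":0,"tz":-0.08,"turn":0,"fingers":-0.8},{"tx":-0.01,"ty":0.004,"tz":-0.03,"turn":0,"fingers":-0.8},{"tx":-0.06,"ty":0.027,"tz":-0.02,"turn":0,"fingers":-0.8},{"tx":-0.11,"ty":0.05,"tz":-0.02,"turn":0,"fingers":-0.8},{"tx":-0.155,"ty":0.069,"tz":-0.03,"turn":0,"fingers":-0.8},{"tx":-0.1645,"ty":0.0735,"tz":-0.03,"turn":0,"fingers":-0.8},{"tx":-0.1645,"ty":0.0735,"tz":-0.03,"turn":0,"fingers":-0.8},{"tx":-0.1645,"ty":0.0735,"tz":-0.03,"turn":0,"fingers":-0.8}]' 25
python3 - <<'E'
from h import *
st=robot.get_state(); c=robot.camera('wrist')
for T,(hx,hy) in ((BT,(48,67.5)),(CT,(35,54.5))):
    q=[wpix(c,st,[*p,28]) for p in tray(*T,[(hx,hy),(-hx,hy),(-hx,-hy),(hx,-hy)])]
    cv2.polylines(c['img'],[np.array(q).round().astype(int)],True,(255,0,0),1)
p=wpix(c,st,[492.8,-133.7,3]); cv2.circle(c['img'],tuple(int(v) for v in p),3,(0,0,255),1)
save(c,'w6.png')
E
```

```text
t: 13.9
tcp_pos: [494.3, -134.1, 120.8]
tool_rot: [-3.141, 0.002, 2.904]
wrist_force: [0.4, 0.2, -0.6]
finger_gap: 15.9
gripper_force: 25.3
```

View pics/w6.png

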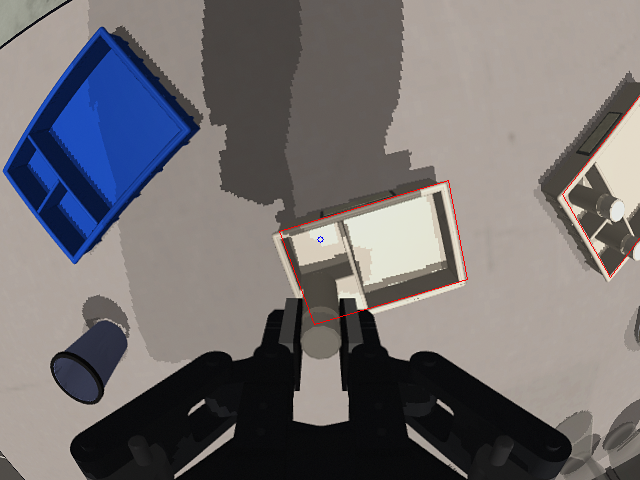

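The vial hangs over the small cell; the predicted centre (320,239) is about 4 px right of the cell's centre, so I'll shift 2 mm toward -y.

```bash
python3 -m creep '[{"tx":0,"ty":-0.002,"tz":-0.04,"turn":0,"fingers":-0.8},{"tx":0,"ty":-0.002,"tz":-0.06,"turn":0,"fingers":-0.8},{"tx":0,"ty":-0.002,"tz":-0.068,"turn":0,"fingers":-0.8},{"tx":0,"ty":-0.002,"tz":-0.0705,"turn":0,"fingers":-0.8},{"tx":0,"ty":-0.002,"tz":-0.0705,"turn":0,"fingers":-0.8},{"tx":0,"ty":-0.002,"tz":-0.0705,"turn":0,"fingers":-0.8},{"tx":0,"ty":-0.002,"tz":-0.0705,"turn":0,"fingers":-0.4},{"tx":0,"ty":-0.002,"tz":-0.0705,"turn":0,"fingers":-0.4},{"tx":0,"ty":-0.002,"tz":-0.0705,"turn":0,"fingers":-0.4},{"tx":0,"ty":-0.002,"tz":-0.05,"turn":0,"fingers":-0.4},{"tx":0,"ty":-0.002,"tz":-0.01,"turn":0,"fingers":-0.4},{"tx":0.01,"ty":-0.04,"tz":0.03,"turn":0,"fingers":0.5},{"tx":0.02,"ty":-0.1,"tz":0.03,"turn":0,"fingers":1},{"tx":0.03,"ty":-0.15,"tz":0.03,"turn":0,"fingers":1},{"tx":0.041,"ty":-0.19,"tz":0.03,"turn":0,"fingers":1},{"tx":0.041,"ty":-0.198,"tz":0.03,"turn":0,"fingers":1},{"tx":0.041,"ty":-0.198,"tz":0.03,"turn":0,"fingers":1},{"tx":0.041,"ty":-0.198,"tz":0.03,"turn":0,"fingers":1}]' 25
python3 - <<'E'
from h import *
st=robot.get_state(); c=robot.camera('wrist'); print(st['joint_positions'].round(2))
print([(d, wground(c,st,d['location'],0)) for d in robot.mark_of('sample_cup',c)])
print([(d['location'], wground(c,st,d['location'],3)) for d in robot.mark_of('vial_a',c)])
p=wpix(c,st,[534,-332,64]); cv2.circle(c['img'],tuple(int(v) for v in p),4,(255,0,0),1); print(p)
save(c,'w7.png')
E
```

```text
t: 16.2
tcp_pos: [533.7, -330.5, 150.4]
tool_rot: [3.141, -0.0, 2.905]
wrist_force: [-0.8, -0.7, -0.5]
finger_gap: 85.6
gripper_force: 0.0
[-0.55  0.51  0.14  1.2   0.   -0.32]
[({'location': [314.9, 234.4], 'conf': 0.82}, array([ 537.71250856, -336.18728236]))]
[([540.3, 130.7], array([ 492.36249346, -136.61691103]))]
[318.56613697 258.98290201]
```

View pics/w7.png

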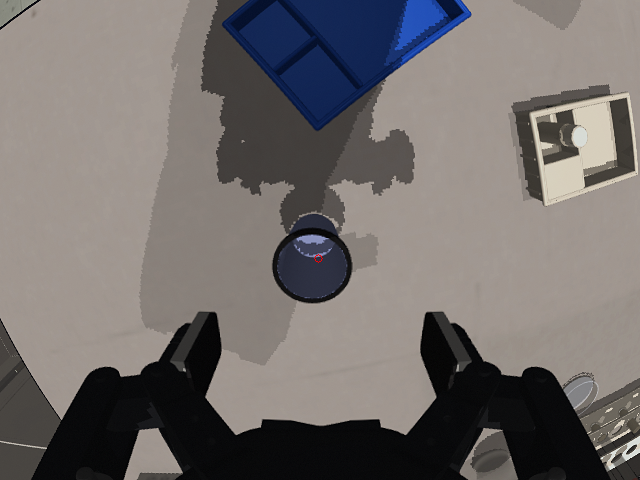

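The cup's rim is centred at (312,265), a few mm beyond the prediction. The vial stands in the small tray's cell at (560,133). I'll grasp the cup and turn the jaws on the way so they open clear of that vial.

```bash
python3 -m creep '[{"tx":0.0027,"ty":-0.004,"tz":-0.04,"turn":0,"fingers":1},{"tx":0.0027,"ty":-0.004,"tz":-0.08,"turn":0,"fingers":1},{"tx":0.0027,"ty":-0.004,"tz":-0.1,"turn":0,"fingers":1},{"tx":0.0027,"ty":-0.004,"tz":-0.1,"turn":0,"fingers":0.6},{"tx":0.0027,"ty":-0.004,"tz":-0.1,"turn":0,"fingers":-0.1},{"tx":0.0027,"ty":-0.004,"tz":-0.1,"turn":0,"fingers":-0.1},{"tx":0.0027,"ty":-0.004,"tz":-0.1,"turn":0,"fingers":-0.1},{"tx":0.0027,"ty":-0.004,"tz":-0.1,"turn":0,"fingers":-0.1},{"tx":0.0027,"ty":-0.004,"tz":-0.08,"turn":0,"fingers":-0.1},{"tx":0.0027,"ty":-0.004,"tz":-0.03,"turn":0,"fingers":-0.1},{"tx":-0.002,"ty":0.03,"tz":-0.01,"turn":-0.18,"fingers":-0.1},{"tx":-0.006,"ty":0.07,"tz":-0.01,"turn":-0.36,"fingers":-0.1},{"tx":-0.012,"ty":0.11,"tz":-0.01,"turn":-0.54,"fingers":-0.1},{"tx":-0.018,"ty":0.15,"tz":-0.01,"turn":-0.72,"fingers":-0.1},{"tx":-0.024,"ty":0.19,"tz":-0.01,"turn":-0.9,"fingers":-0.1},{"tx":-0.029,"ty":0.23,"tz":-0.01,"turn":-1.08,"fingers":-0.1},{"tx":-0.031,"ty":0.25,"tz":-0.01,"turn":-1.26,"fingers":-0.1},{"tx":-0.031,"ty":0.2506,"tz":-0.01,"turn":-1.26,"fingers":-0.1},{"tx":-0.031,"ty":0.2506,"tz":-0.01,"turn":-1.26,"fingers":-0.1},{"tx":-0.031,"ty":0.2506,"tz":-0.01,"turn":-1.26,"fingers":-0.1}]' 20
python3 - <<'E'
from h import *
st=robot.get_state(); c=robot.camera('wrist'); print(st['joint_positions'].round(2))
q=[wpix(c,st,[*p,28]) for p in tray(504.4,-99.8,4.06,[(35,54.5),(-35,54.5),(-35,-54.5),(35,-54.5)])]
cv2.polylines(c['img'],[np.array(q).round().astype(int)],True,(255,0,0),1)
p=wpix(c,st,[502.8,-80.4,3]); cv2.circle(c['img'],tuple(int(v) for v in p),3,(0,0,255),1)
save(c,'w8.png')
E
```

```text
t: 18.85
tcp_pos: [502.9, -81.8, 140.4]
tool_rot: [3.141, 0.0, 1.645]
wrist_force: [-1.1, -0.7, -0.3]
finger_gap: 45.9
gripper_force: 20.8
[-0.16  0.28 -0.23  1.06 -0.    1.34]
```

View pics/w8.png

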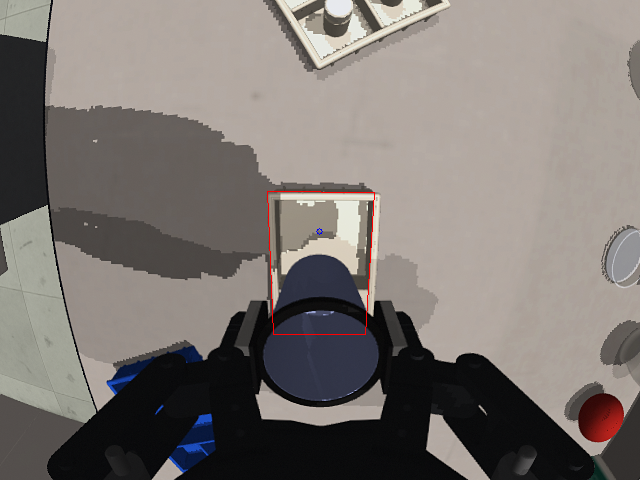

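The cup hangs upright over the big cell, whose centre is at about (321,233). Lowering it.

```bash
python3 -m creep '[{"tx":0.001,"ty":0,"tz":-0.04,"turn":0,"fingers":-0.1},{"tx":0.001,"ty":0,"tz":-0.07,"turn":0,"fingers":-0.1},{"tx":0.001,"ty":0,"tz":-0.083,"turn":0,"fingers":-0.1},{"tx":0.001,"ty":0,"tz":-0.0865,"turn":0,"fingers":-0.1},{"tx":0.001,"ty":0,"tz":-0.0865,"turn":0,"fingers":-0.1},{"tx":0.001,"ty":0,"tz":-0.0865,"turn":0,"fingers":-0.1},{"tx":0.001,"ty":0,"tz":-0.0865,"turn":0,"fingers":0.5},{"tx":0.001,"ty":0,"tz":-0.0865,"turn":0,"fingers":0.5},{"tx":0.001,"ty":0,"tz":-0.0865,"turn":0,"fingers":0.5},{"tx":0.001,"ty":0,"tz":-0.06,"turn":0,"fingers":0.5},{"tx":0.001,"ty":0,"tz":-0.01,"turn":0,"fingers":0.7},{"tx":0.001,"ty":0,"tz":0.05,"turn":0,"fingers":1},{"tx":0.02,"ty":0.04,"tz":0.08,"turn":0,"fingers":1},{"tx":0.05,"ty":0.09,"tz":0.08,"turn":0,"fingers":1},{"tx":0.08,"ty":0.14,"tz":0.08,"turn":0,"fingers":1},{"tx":0.11,"ty":0.19,"tz":0.08,"turn":0,"fingers":1},{"tx":0.14,"ty":0.24,"tz":0.08,"turn":0,"fingers":1},{"tx":0.159,"ty":0.286,"tz":0.08,"turn":0,"fingers":1},{"tx":0.159,"ty":0.286,"tz":0.08,"turn":0,"fingers":1},{"tx":0.159,"ty":0.286,"tz":0.08,"turn":0,"fingers":1}]' 20
python3 - <<'E'
from h import *
st=robot.get_state(); c=robot.camera('wrist'); print(st['joint_positions'].round(2))
print([(d, wground(c,st,d['location'],0)) for d in robot.mark_of('milk_bottle',c)])
p=wpix(c,st,[662.5,204.5,136]); cv2.circle(c['img'],tuple(int(v) for v in p),4,(255,0,0),1); print(p)
save(c,'w9.png')
E
```

```text
t: 21.4
tcp_pos: [661.6, 204.9, 219.9]
tool_rot: [-3.141, 0.0, 1.644]
wrist_force: [1.0, 0.0, -0.2]
finger_gap: 85.5
gripper_force: 0.0
[ 0.3   0.65  0.55  1.47 -0.    1.8 ]
[({'location': [328.1, 209.7], 'conf': 0.8}, array([669.54731366, 202.71204367])), ({'location': [199.0, 299.5], 'conf': 0.61}, array([537.93107608,  93.74164541]))]
[320.90171071 260.19880838]
```

View pics/w9.png

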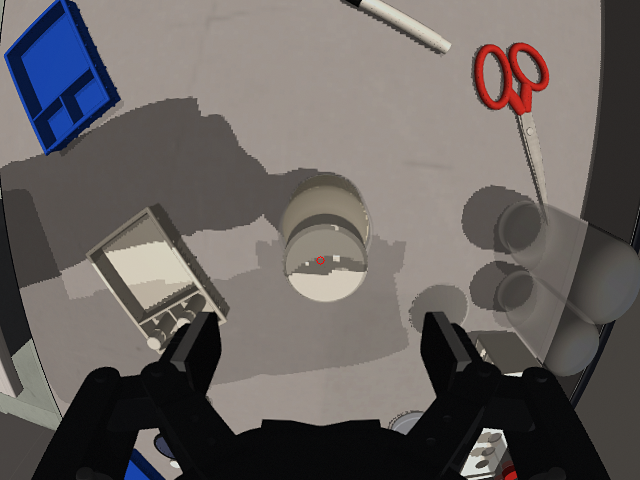

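The bottle's cap is centred at (326,263), about 3 mm beyond the prediction in x. Grasping the cap.

```bash
python3 -m creep '[{"tx":0.003,"ty":-0.0015,"tz":-0.03,"turn":0,"fingers":1},{"tx":0.003,"ty":-0.0015,"tz":-0.06,"turn":0,"fingers":1},{"tx":0.003,"ty":-0.0015,"tz":-0.08,"turn":0,"fingers":1},{"tx":0.003,"ty":-0.0015,"tz":-0.091,"turn":0,"fingers":1},{"tx":0.003,"ty":-0.0015,"tz":-0.091,"turn":0,"fingers":0.6},{"tx":0.003,"ty":-0.0015,"tz":-0.091,"turn":0,"fingers":0.3},{"tx":0.003,"ty":-0.0015,"tz":-0.091,"turn":0,"fingers":0},{"tx":0.003,"ty":-0.0015,"tz":-0.091,"turn":0,"fingers":0},{"tx":0.003,"ty":-0.0015,"tz":-0.091,"turn":0,"fingers":0},{"tx":0.003,"ty":-0.0015,"tz":-0.091,"turn":0,"fingers":0},{"tx":0.003,"ty":-0.0015,"tz":-0.08,"turn":0,"fingers":0},{"tx":0.003,"ty":-0.0015,"tz":-0.05,"turn":0,"fingers":0},{"tx":0.003,"ty":-0.0015,"tz":-0.01,"turn":0,"fingers":0},{"tx":0.003,"ty":-0.0015,"tz":-0.01,"turn":0,"fingers":0}]' 45
```

```text
t: 23.25
tcp_pos: [666.2, 204.0, 214.4]
tool_rot: [3.136, -0.001, 1.644]
wrist_force: [0.3, 0.5, -4.1]
finger_gap: 51.6
gripper_force: 48.5
```

```bash
python3 -m creep '[{"tx":-0.02,"ty":-0.007,"tz":0,"turn":0,"fingers":0},{"tx":-0.05,"ty":-0.018,"tz":0,"turn":0,"fingers":0},{"tx":-0.085,"ty":-0.031,"tz":0,"turn":0,"fingers":0},{"tx":-0.12,"ty":-0.043,"tz":0,"turn":0,"fingers":0},{"tx":-0.15,"ty":-0.054,"tz":0,"turn":0,"fingers":0},{"tx":-0.172,"ty":-0.062,"tz":0,"turn":0,"fingers":0},{"tx":-0.1815,"ty":-0.0657,"tz":0,"turn":0,"fingers":0},{"tx":-0.1815,"ty":-0.0657,"tz":0,"turn":0,"fingers":0},{"tx":-0.1815,"ty":-0.0657,"tz":0,"turn":0,"fingers":0},{"tx":-0.1815,"ty":-0.0657,"tz":0,"turn":0,"fingers":0}]' 45
python3 - <<'E'
from h import *
st=robot.get_state(); c=robot.camera('wrist')
def cell(hx,hy,cy): return tray(*BT,[(hx,cy+hy),(-hx,cy+hy),(-hx,cy-hy),(hx,cy-hy)])
for P,z,col in ((cell(48,67.5,0),28,(255,0,0)),):
    cv2.polylines(c['img'],[np.array([wpix(c,st,[*p,z]) for p in P]).round().astype(int)],True,col,1)
for r,z,col in ((37,81,(0,255,0)),(37,3,(0,0,255))):
    a=np.linspace(0,6.28,40); x,y,_=st['tcp_pos']
    cv2.polylines(c['img'],[np.array([wpix(c,st,[x+r*np.cos(t),y+r*np.sin(t),z]) for t in a]).round().astype(int)],True,col,1)
save(c,'w10.png')
E
```

```text
t: 24.5
tcp_pos: [483.8, 138.0, 210.1]
tool_rot: [-3.141, 0.0, 1.644]
wrist_force: [0.1, 0.3, -3.2]
finger_gap: 51.0
gripper_force: 48.9
```

View pics/w10.png

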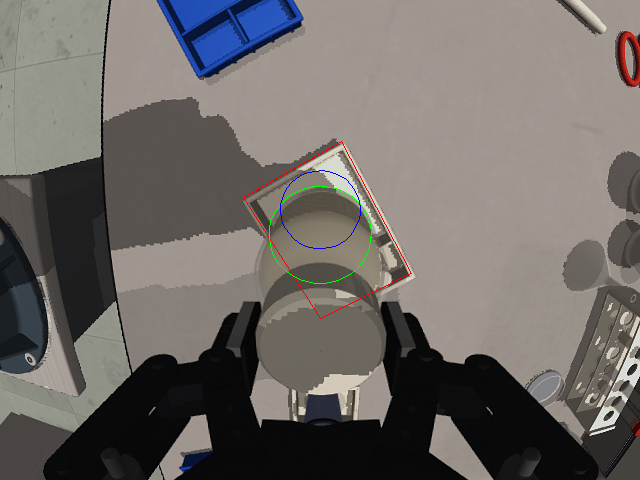

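The predicted foot circle, centred at (321,209), sits inside the big cell. Lowering slowly.

```bash
python3 -m creep '[{"tx":0,"ty":0,"tz":-0.015,"turn":0,"fingers":0},{"tx":0,"ty":0,"tz":-0.035,"turn":0,"fingers":0},{"tx":0,"ty":0,"tz":-0.05,"turn":0,"fingers":0},{"tx":0,"ty":0,"tz":-0.06,"turn":0,"fingers":0},{"tx":0,"ty":0,"tz":-0.067,"turn":0,"fingers":0},{"tx":0,"ty":0,"tz":-0.072,"turn":0,"fingers":0},{"tx":0,"ty":0,"tz":-0.075,"turn":0,"fingers":0},{"tx":0,"ty":0,"tz":-0.077,"turn":0,"fingers":0},{"tx":0,"ty":0,"tz":-0.0775,"turn":0,"fingers":0},{"tx":0,"ty":0,"tz":-0.0775,"turn":0,"fingers":0},{"tx":0,"ty":0,"tz":-0.0775,"turn":0,"fingers":0}]' 45
```

```text
t: 25.92
tcp_pos: [483.5, 137.8, 133.8]
tool_rot: [3.14, -0.0, 1.644]
wrist_force: [-4.8, -2.0, 12.0]
finger_gap: 51.4
gripper_force: 50.7
```

It rests on the floor with about 12 N. I'll ease off 1 mm and release, then pull up.

```bash
python3 -m creep '[{"tx":0,"ty":0,"tz":0.0008,"turn":0,"fingers":0},{"tx":0,"ty":0,"tz":0.0008,"turn":0,"fingers":0.3},{"tx":0,"ty":0,"tz":0.0008,"turn":0,"fingers":0.6},{"tx":0,"ty":0,"tz":0.0008,"turn":0,"fingers":1},{"tx":0,"ty":0,"tz":0.0008,"turn":0,"fingers":1},{"tx":0,"ty":0,"tz":0.0008,"turn":0,"fingers":1},{"tx":0,"ty":0,"tz":0.03,"turn":0,"fingers":1},{"tx":0,"ty":0,"tz":0.08,"turn":0,"fingers":1},{"tx":-0.01,"ty":0.05,"tz":0.1,"turn":0,"fingers":1},{"tx":-0.03,"ty":0.1,"tz":0.1,"turn":0,"fingers":1},{"tx":-0.06,"ty":0.15,"tz":0.1,"turn":0,"fingers":1},{"tx":-0.09,"ty":0.2,"tz":0.1,"turn":0,"fingers":1},{"tx":-0.12,"ty":0.25,"tz":0.1,"turn":0,"fingers":1},{"tx":-0.12,"ty":0.25,"tz":0.1,"turn":0,"fingers":1}]'
python3 - <<'E'
from h import *
t=robot.camera('top'); s=robot.camera('side')
A=cv2.resize(t['img'][190:340,190:500],(800,387)); B=cv2.resize(s['img'][150:360,180:460],None,fx=1.0,fy=1.0)
save(t,'f1.png',(230,190,490,340),3); save(s,'f2.png',(190,150,430,340),3.1)
E
```

```text
t: 27.68
tcp_pos: [361.2, 390.6, 232.5]
tool_rot: [-3.141, -0.0, 1.648]
wrist_force: [0.3, -0.6, 0.4]
finger_gap: 85.5
gripper_force: 0.0
```

View pics/f2.png

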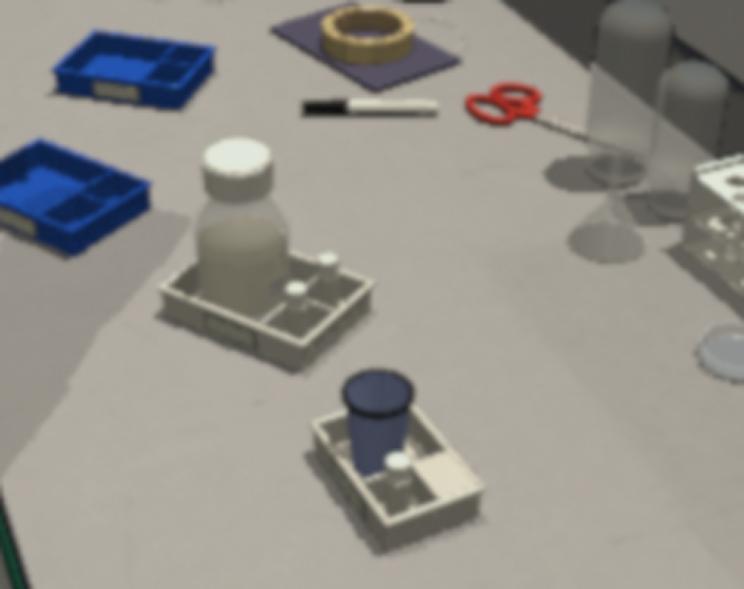

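View pics/f1.png

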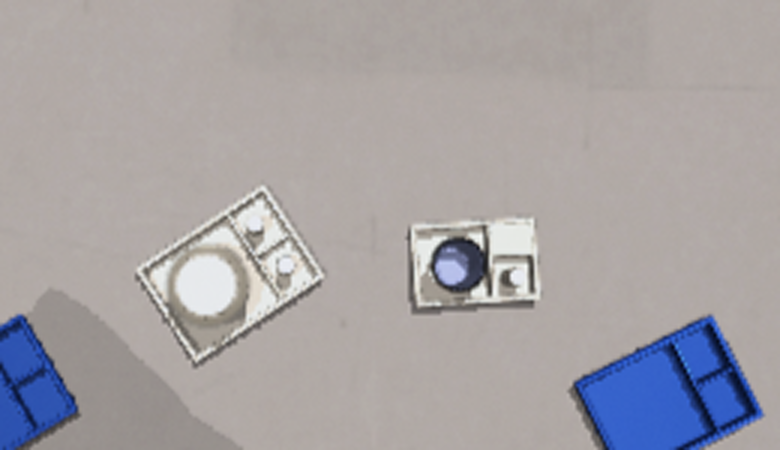

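Both views show everything upright in its cell: the bottle at (207,285), its two vials at (255,225) and (285,265), the cup at (460,263) and its vial at (513,277). The funnel, dish and pen have not moved. Handing in.

```bash
python3 -c "
from workcell import robot
print(robot.finish_job())"
```

```text
the job is handed in; nothing more can be done
None
```

I made up both kits and handed the job in at about 28 s; the final pictures show the bottle, the cup and all three vials upright in their cells, with nothing knocked over and the funnel, dish and pen where they were.

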